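# Seat the vial fully down, then close the hold-down clamp

### The job

Put the sample vial upright into the bore of the clamp block and press it gently down, never with more than about 15 N, until you feel it stand solid on the hidden depth stop. Only then swing the hinged clamp arm fully down over its cap and let go; the clamp is there to hold the vial, not to drive it in, so leave the vial at the depth you felt. Do not disturb the timer, the petri dish and the tape roll.

Things in the scene. Friction and masses are not known exactly. Their poses are not given: they have to be found in the camera images.
- vial: Glass sample vial with a cap, standing on the bench, alone: 62 mm tall; body 27 mm in diameter up to 49 mm, cap 23 mm in diameter from 49 to 62 mm with a flat top. 28 g (varies). Origin at the centre of its underside, z up along it.
- nest: Clamp block, fixed: dark base plate (190 x 110 x 10 mm, from x -65 to +125 mm), aluminium block 64 x 64 mm round the origin, top 42 mm above the bench, with a vertical bore of 29 mm in its middle; behind it two hinge cheeks 108 mm high. Origin on the bore's axis at bench height; +x points from the bore to the hinge, z up.
- bore_mouth (a point): Centre of the bore at the block's top, 42 mm up. 8 to 12 mm down a stiff lift ring carries the vial; it slides down at about 6 N and stays where left. 16 to 30 mm down (unknown, varies) the vial's underside meets a hard rubber-faced depth stop: the force then rises steeply (8 N/mm). 10 to 15 N on the cap shows it is home; over 14 N on the stop itself (20 N on the cap) is too much.
- clamp (a joint): Clamp arm angle, rad: 0 = fully down (level, at its end stop), 1.7 to 1.95 at the start (upright, leaning back). Hinge axis along nest y at nest x = 80 mm, 98 mm up. Stiff (0.25 N m of friction): stays where left. Arm 14 mm wide, 8 mm thick.
- clamp_pad (a point): Centre of the face of the sprung rubber pad under the clamp arm, 18 mm in diameter, 80 mm from the hinge axis; over the bore when the arm is down. It gives 16.5 mm and presses with 0.6 to 2.7 N on the cap of a seated vial; over a vial standing too high it runs out of travel before the arm is down. More than 6.5 N of clamp on vial is too much.
- clamp_bar (a point): Centre of the black round grip bar across the free end of the arm, 150 mm from the hinge axis: 14 mm in diameter, 84 mm long, parallel to nest y; the arm joins its middle. At angle a: nest x = 0.080 - 0.150 cos a, y = 0, z = 0.098 + 0.150 sin a (m). It can be pinched from above 24 mm off its middle and turns in the fingers.
- timer: White timer, 25 x 75 x 62 mm, standing on the bench; bystander. Origin at the centre of its underside.
- petri_dish: Closed petri dish, 88 mm in diameter, 16 mm high; bystander. Origin at the centre of its underside.
- tape_roll: Roll of tape lying flat, 92 mm in diameter, 25 mm high; bystander. Origin at the centre of its underside.

How it is judged (in metres and radians):
On the way, in this order (a step that is already met when the one before it is completed fails the run):
1. the vial stands on the depth stop in the bore (underside within 1.5 mm of it) while the clamp is still open by more than 1 rad (distance between vial and depth_stop_c0 below 0.009 m and value of joint clamp above 1 rad), for 0.2 s.
2. the clamp arm is down (below 0.08 rad) with the vial still on the stop (distance between vial and depth_stop_c0 below 0.009 m and value of joint clamp below 0.08 rad), for 0.2 s.
At the end, for the whole second after the job is handed in: The vial stands upright (within 0.12 rad) and at rest in the bore, its underside within 1.5 mm of the depth stop; the clamp arm is down, its angle below 0.08 rad, and its sprung pad presses on the cap (all of step 2 and angle between vial's own z axis and vertical below 0.12 rad and contact force between vial and pad above 0.3 N and linear speed of vial below 0.02 m/s); the robot touches nothing.
It fails at once if the vial is pressed on the depth stop with more than 14 N, or on the block and its ring with more than 25 N (contact force between vial and stop_pad_c0 above 14 N or contact force between vial and nest above 25 N).
It fails at once if the clamp drives the vial (pad or arm presses on it with more than 6.5 N) (contact force between vial and clamp above 6.5 N).
It fails at once if the vial is tipped over by more than 0.8 rad (angle between vial's own z axis and vertical above 0.8 rad).
It fails at once if the timer, petri dish or tape roll is moved by more than 20 mm (distance of any of timer, petri_dish, tape_roll from where it was at the start of the episode above 0.02 m).
It also fails if it takes over 62 s, if anything falls off the work surface, if the arm or the gripper's body presses on something with over 40 N, if the wrist force passes 120 N, or if a joint passes its speed limit or range.

### The arm

A 7-joint arm with a two-finger parallel gripper is mounted at the origin on a cart in front of the work surface, level with it; the furniture and walls round the work are solid. World frame = base frame: x ahead of the robot, y to its left, z up, the work surface at z = 0. Lengths are in mm, angles in rad, forces in N, time in s.
With the tool pointing down it reaches from about 400 to 900 mm from the base axis. Payload 5.5 kg.
Tool frame: the origin (TCP) lies on the centre line of the jaws, within the pads' length; the fingertips stand 25 mm ahead of it and the grasp point (between the pads) lies 6 mm ahead of it; z points along the fingers, y is the line along which they close (so a half turn about z gives the same grasp; the last joint's range is limited). The gripper opens to 85 mm and grips with 20 to 120 N. Pads are 22 mm wide; open, the fingers measure 114 mm over their backs; the gripper's body (76 mm by 85 mm) begins 54 mm behind the grasp point. The pads swing forward as they close: fully open they stand 13 mm farther back than shut.
Start: joints at [1.561, 0.501, -0.427, 1.55, 0.221, 1.138, -0.21], TCP at [175.161, -625.953, 256.31] pointing down, gripper open.
Joint ranges: [-2.88, 2.88], [-0.31, 2.03], [-1.54, 1.56], [0.2, 2.42], [-1.41, 4.55], [0.19, 2.02], [-2.57, 2.57]. Speed limits (rad/s): [2.57, 2.57, 3.14, 3.14, 3.14, 3.14, 3.14].

### API

Orientations are given as a 3x3 rotation matrix whose columns are the frame's x, y, z axes.
In Python, from bench import * gives the robot as it stands.
- The arm moves only by the tool send_rows, never from a script. Its argument "rows" is a list of rows, each an object of numbers: "rx", "ry", "rz": the turn, a rotation vector about the tool's x, y, z in rad; "dx", "dy", "dz": the shift along the tool's x, y, z in cm; "gripper": the finger opening in cm, from 0 to 8.54. A call has 1 to 20 rows; each row shifts and turns the commanded pose from where the row before left it, along the tool's axes as they then stand; what a row does not reach is not made up. A row lasts 1/8 s, in which the tool goes at most 62.5 mm and 10.7 degrees, less where a joint would pass 70% of its speed; a pose out of reach is approached as far as the arm can. A call with a gripper value outside its range is refused whole. The fingers move at their own pace and stop on an object; "force" is the grip in N (left out, the last holds). Time passes only in rows, so rows that do not move let the fingers close. It gives the time, the measured TCP pose, the force, the opening and the grip force at its end, in the units of the state.
- sense(): the state, without advancing time (a new reading comes with each control period).
- get_image(name): name is "side" or "top"; returns (picture, depth): 384x512x3 uint8, blue, green, red; 384x512 float32, mm along the optical axis (not along the pixel's ray), 0 where there is no reading.
- camera_model(name): a dict with "fx", "fy", "cx", "cy" (pixels), "rvec" (rotation vector, rad) and "tvec" (3), from world to camera coordinates, as OpenCV has them. Camera axes: x right, y down, z forward; pixel columns grow to the right and rows downward; lengths in mm; the calibration is good to about 2 mm. A picture is of the moment at which its call begins. camera_model takes no time and is no camera call.
- job_done(): hands the job in; it is judged then, once.
The state is a dict: "t": time; "q": joint angles; "joint_velocities": joint speeds; "joint_efforts": joint torques, N m; "position": TCP position; "eef_rot": TCP orientation; "contact_force": force on the tool from outside, world axes, zero at the start; "wrist_torque": the same for the moment, N m; "width": finger opening in mm; "grasp_force": force on a finger pad.
Only numpy, scipy, OpenCV 4.12 (cv2) and the standard library are available. Lean on these libraries where they do the work, as an engineer would, in place of code of your own. Each camera call takes 0.05 s, during which the arm holds its last target. There are 200 camera calls.

## Working session

There is one attempt and no reset: what is moved stays moved. The work goes in short steps, Python scripts to look and compute and a tool call to move; the robot and the scene stay as the last step left them, time stands still between calls to the robot, and variables do not carry over. Pictures are saved under pics/ and viewed, at most 10 in all, crops included, and the job is handed in when it is done.

Besides the shell and the picture viewer there is one more tool, called after "Emit:" as a command line: name --argument value ..., lists and objects as JSON in quotes. send_rows: Moves the arm, as the interface text tells. Its arguments: {"type":"object","properties":{"rows":{"type":"array"},"force":{"type":"number"}},"required":["rows"]}

```bash
mkdir -p pics; ls
cat > h.py <<'E'
from bench import *
import numpy as np, cv2
def cam(n):
    c=camera_model(n); K=np.array([[c["fx"],0,c["cx"]],[0,c["fy"],c["cy"]],[0,0,1.]])
    return K,cv2.Rodrigues(np.array(c["rvec"],float))[0],np.array(c["tvec"],float).ravel()
def ray(n,u,v):
    K,R,t=cam(n); return -R.T@t, R.T@np.linalg.inv(K)@np.array([u,v,1.])
def onz(n,u,v,z):
    o,d=ray(n,u,v); return o+d*(z-o[2])/d[2]
def cloud(n,dep):
    K,R,t=cam(n); v,u=np.mgrid[:384,:512]
    p=np.stack([(u-K[0,2])/K[0,0]*dep,(v-K[1,2])/K[1,1]*dep,dep],-1)
    return (p-t)@R
def proj(n,P):
    K,R,t=cam(n); q=K@(R@np.asarray(P,float)+t); return q[:2]/q[2]
E
python3 - <<'E'
from h import *
for n in("top","side"):
    im,d=get_image(n); cv2.imwrite(f"pics/{n}0.png",im); np.savez(f"{n}0.npz",im=im,d=d)
    K,R,t=cam(n); print(n,K[0,0],-R.T@t,R[2])
s=sense(); print(s["t"],s["position"],s["eef_rot"],s["contact_force"],s["width"])
E
```

```text
pics
top 436.588029083218 [ 358.26147009   22.46389617 1164.19122669] [ 0.18212731  0.00499187 -0.98326229]
side 405.8758633053522 [ 490.12727716 -795.31320598  613.76686289] [ 0.06761013  0.83145315 -0.55146581]
0.1 [ 174.97306512 -625.37819982  255.34564669] [[ 9.62986333e-01  2.69549950e-01 -3.84437040e-04]
 [ 2.69550201e-01 -9.62984676e-01  1.78953704e-03]
 [ 1.12162641e-04 -1.82692479e-03 -9.99998325e-01]] [-0.68339861  0.42273605  0.1035048 ] 85.5147859155286
```

View pics/top0.png

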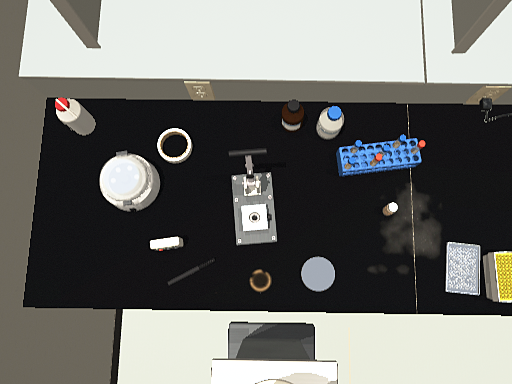

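View pics/side0.png

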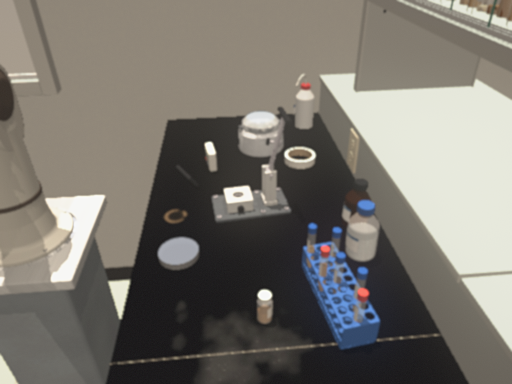

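The top view shows the vial near (391,209), the block's bore near (255,217) and the hinge and upright arm at (250,155–185), with the grip bar at (248,152). The side view shows the vial at (265,306) and the block at (240,200).

```bash
cat > m.py <<'E'
from h import *
for n,(u0,v0,u1,v1) in {"top":(378,195,405,222),"side":(250,284,280,328)}.items():
    z=np.load(n+"0.npz"); P=cloud(n,z["d"]); im=z["im"]
    c=P[v0:v1,u0:u1].reshape(-1,3); h=c[(c[:,2]>8)&(c[:,2]<80)]; t=h[h[:,2]>56]
    print(n,"vial pts",len(h),h.min(0),h.max(0),"cap",len(t),np.median(t,0),t.min(0),t.max(0))
z=np.load("top0.npz"); P=cloud("top",z["d"]); im=z["im"]
def box(name,zlo,zhi,u0,v0,u1,v1):
    m=np.zeros(P.shape[:2],bool); m[v0:v1,u0:u1]=True; m&=(P[...,2]>zlo)&(P[...,2]<zhi)&(z["d"]>0)
    c=P[m][:,:2].astype(np.float32); r=cv2.minAreaRect(c); print(name,len(c),r,np.median(P[m],0), c.min(0),c.max(0)); return c
box("block",37,46,230,195,285,235)
box("plate",5,14,220,165,290,250)
box("cheeks",100,116,225,165,285,205)
box("bar",200,270,220,140,280,185)
box("timer",50,70,140,230,195,255)
box("dish",8,24,295,250,345,300)
box("tape",15,35,150,120,200,170)
box("smallring",5,35,245,265,275,295)
# bar details
m=(P[...,2]>200); m[:,:220]=0;m[:,280:]=0;m[:140]=0;m[190:]=0
v,u=np.nonzero(m); print(u.min(),u.max(),v.min(),v.max())
# bore: dark circle
cv2.imwrite("pics/c0.png",cv2.resize(np.hstack([im[140:250,220:290],im[185:235,370:420][:50].repeat(1,0) if 0 else im[140:250,365:435]]),None,fx=5,fy=5,interpolation=cv2.INTER_NEAREST))
E
python3 m.py
```

```text
top vial pts 136 [ 526.58978984 -309.05051113    9.01753766] [ 552.09721334 -284.19309469   67.38774291] cap 66 [ 541.49734424 -298.37944363   61.57888853] [ 530.80844097 -309.05051113   57.13796331] [ 552.09721334 -286.32548619   67.38774291]
side vial pts 403 [ 526.12104538 -313.53459977    8.09566106] [ 552.4540216  -288.59390663   62.72233358] cap 118 [ 539.18052505 -300.89552472   60.42190449] [ 528.54435134 -311.28235161   56.17639327] [ 550.58927169 -288.59390663   62.72233358]
block 494 ((511.1849365234375, 56.709617614746094), (64.25831604003906, 63.946250915527344), 6.099103927612305) [510.82674904  57.47455816  41.73143467] [476.22357   22.983292] [544.81335  91.59282]
plate 1811 ((539.0140991210938, 58.50065612792969), (182.2109832763672, 217.627685546875), 88.64474487304688) [546.25372537  57.18080287   9.70046759] [430.72748 -34.6912 ] [647.2713  149.78923]
cheeks 132 ((590.6126098632812, 64.65177917480469), (30.02105140686035, 45.08334732055664), 5.779239654541016) [589.44837159  64.3718056  106.47728866] [574.3107    42.207542] [607.1916   86.96179]
bar 301 ((622.4077
[... 278 characters left out ...]
40527) [439.93729156 281.01466383  61.11300732] [424.66104 245.15761] [456.27463 317.79666]
dish 924 ((369.88604736328125, -110.22747802734375), (86.48323059082031, 86.53376770019531), 47.447879791259766) [ 369.94535814 -110.82568079   15.82248911] [ 326.82208 -153.06897] [413.83517 -66.96023]
tape 382 ((702.3564453125, 294.5024108886719), (92.03411865234375, 122.97952270507812), 25.78925132751465) [706.75490123 281.40202127  23.27398659] [635.7323  233.55348] [755.7769  338.58823]
smallring 4 ((340.7539978027344, 42.76466369628906), (51.236907958984375, 19.47984504699707), 67.40563201904297) [343.12471475  48.17508158   5.42947477] [339.90366  15.37035] [359.5891   70.03267]
223 275 142 183
```

View pics/c0.png

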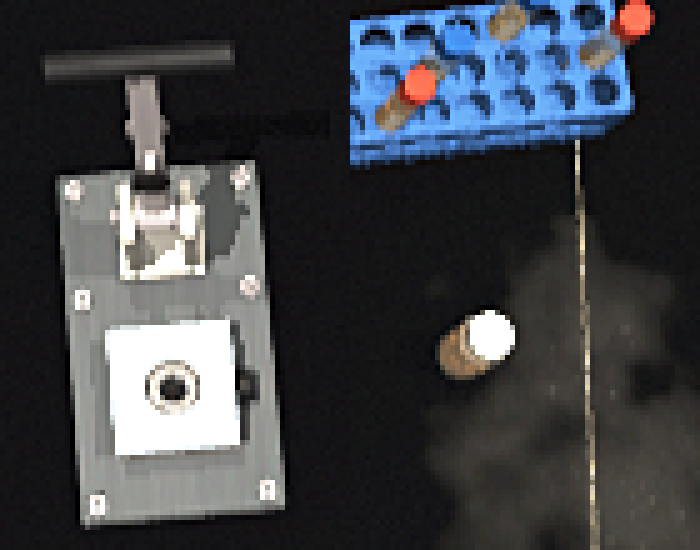

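The crop shows the bore centred at crop (172,387), which is image (254.4,217.4). The cap is at crop (492,336). Nest yaw is about 6° and the clamp angle is about 1.78. I'll start moving toward the vial.

Emit:
send_rows --rows '[{"rz": 0.084}, {"rz": 0.084}, {"dx": 2.48, "dy": -1.79}, {"dx": 2.48, "dy": -1.79}, {"dx": 2.48, "dy": -1.79}, {"dx": 2.48, "dy": -1.79}, {"dx": 2.48, "dy": -1.79}, {"dx": 2.48, "dy": -1.79}, {"dx": 2.48, "dy": -1.79}, {"dx": 2.48, "dy": -1.79}, {"dx": 2.48, "dy": -1.79}, {"dx": 2.48, "dy": -1.79}, {"dx": 2.48, "dy": -1.79}, {"dx": 2.48, "dy": -1.79}, {"dx": 2.48, "dy": -1.79}, {"dx": 2.48, "dy": -1.79}, {"dx": 2.48, "dy": -1.79}, {"dx": 2.48, "dy": -1.79}, {}, {}]'

```text
schema error: expected keys rx, ry, rz, dx, dy, dz, gripper
```

```bash
cat >> h.py <<'E'
def go(x=None,y=None,z=None,yaw=None):
    s=sense(); R=np.array(s["eef_rot"]); p=np.array(s["position"])
    g=np.array([p[i] if a is None else a for i,a in enumerate((x,y,z))])
    print("t",round(s["t"],2),"p",p.round(2),"q",np.round(s["q"],2),"F",np.round(s["contact_force"],2),"w",round(s["width"],1),"gf",round(float(s["grasp_force"]),1))
    print("yaw",np.degrees(np.arctan2(R[1,0],R[0,0])).round(2),"z",R[:,2].round(4),"shift cm",(R.T@(g-p)/10).round(3))
E
python3 - <<'E'
from h import *
go(540.3,-299.6,56)
# nest in each view
for n,(u0,v0,u1,v1) in {"top":(230,195,285,235),"side":(215,180,260,222)}.items():
    z=np.load(n+"0.npz"); P=cloud(n,z["d"])[v0:v1,u0:u1]; im=z["im"][v0:v1,u0:u1]
    m=(abs(P[...,2]-42)<3)&(im.min(-1)>120); c=P[m][:,:2].astype(np.float32); r=cv2.minAreaRect(c); print(n,len(c),r,np.median(P[m][:,2]))
    # mask centroid filled (bright hull) cast on z=42
    k,_=cv2.findContours(m.astype(np.uint8),cv2.RETR_EXTERNAL,cv2.CHAIN_APPROX_NONE); k=max(k,key=cv2.contourArea)
    ring=np.array([onz(n,a+u0,b+v0,42)[:2] for a,b in k[:,0]],np.float32); print(cv2.minAreaRect(ring))
print("bore top px",onz("top",254.4,217.4,42))
E
```

```text
t 0.1 p [ 174.97 -625.38  255.35] q [ 1.56  0.5  -0.43  1.55  0.22  1.14 -0.21] F [-0.68  0.42  0.1 ] w 85.5 gf 0.0
yaw 15.64 z [-4.0e-04  1.8e-03 -1.0e+00] shift cm [ 43.96  -21.488  19.979]
top 430 ((511.1763916015625, 56.849090576171875), (64.26439666748047, 63.67457580566406), 6.132909297943115) 41.797957987788735
((510.9735107421875, 56.82124328613281), (64.49616241455078, 63.7816276550293), 5.882111549377441)
side 276 ((509.75714111328125, 55.505699157714844), (64.99430847167969, 66.96430206298828), 3.2736170291900635) 40.197385752383425
((510.1003112792969, 52.0992431640625), (63.74078369140625, 66.99500274658203), 6.029452800750732)
bore top px [508.97390628  55.97896441  42.        ]
```

Emit:
send_rows --rows '[{"rx": 0, "ry": 0, "rz": 0.084, "dx": 0, "dy": 0, "dz": 0, "gripper": 8.5}, {"rx": 0, "ry": 0, "rz": 0.084, "dx": 0, "dy": 0, "dz": 0, "gripper": 8.5}, {"rx": 0, "ry": 0, "rz": 0, "dx": 2.48, "dy": -1.79, "dz": 0, "gripper": 8.5}, {"rx": 0, "ry": 0, "rz": 0, "dx": 2.48, "dy": -1.79, "dz": 0, "gripper": 8.5}, {"rx": 0, "ry": 0, "rz": 0, "dx": 2.48, "dy": -1.79, "dz": 0, "gripper": 8.5}, {"rx": 0, "ry": 0, "rz": 0, "dx": 2.48, "dy": -1.79, "dz": 0, "gripper": 8.5}, {"rx": 0, "ry": 0, "rz": 0, "dx": 2.48, "dy": -1.79, "dz": 0, "gripper": 8.5}, {"rx": 0, "ry": 0, "rz": 0, "dx": 2.48, "dy": -1.79, "dz": 0, "gripper": 8.5}, {"rx": 0, "ry": 0, "rz": 0, "dx": 2.48, "dy": -1.79, "dz": 0, "gripper": 8.5}, {"rx": 0, "ry": 0, "rz": 0, "dx": 2.48, "dy": -1.79, "dz": 0, "gripper": 8.5}, {"rx": 0, "ry": 0, "rz": 0, "dx": 2.48, "dy": -1.79, "dz": 0, "gripper": 8.5}, {"rx": 0, "ry": 0, "rz": 0, "dx": 2.48, "dy": -1.79, "dz": 0, "gripper": 8.5}, {"rx": 0, "ry": 0, "rz": 0, "dx": 2.48, "dy": -1.79, "dz": 0, "gripper": 8.5}, {"rx": 0, "ry": 0, "rz": 0, "dx": 2.48, "dy": -1.79, "dz": 0, "gripper": 8.5}, {"rx": 0, "ry": 0, "rz": 0, "dx": 2.48, "dy": -1.79, "dz": 0, "gripper": 8.5}, {"rx": 0, "ry": 0, "rz": 0, "dx": 2.48, "dy": -1.79, "dz": 0, "gripper": 8.5}, {"rx": 0, "ry": 0, "rz": 0, "dx": 2.48, "dy": -1.79, "dz": 0, "gripper": 8.5}, {"rx": 0, "ry": 0, "rz": 0, "dx": 2.48, "dy": -1.79, "dz": 0, "gripper": 8.5}, {"rx": 0, "ry": 0, "rz": 0, "dx": 0, "dy": 0, "dz": 0, "gripper": 8.5}, {"rx": 0, "ry": 0, "rz": 0, "dx": 0, "dy": 0, "dz": 0, "gripper": 8.5}]'

```text
t: 2.6
position: [539.0, -300.2, 255.8]
eef_rot: [[0.995, 0.104, -0.001], [0.104, -0.995, -0.0], [-0.001, 0.0, -1.0]]
contact_force: [-1.2, -0.0, 0.7]
width: 84.6
grasp_force: 0.0
```

```bash
python3 -c "
from h import *
go(540.3,-299.6,56)"
```

```text
t 2.6 p [ 539.03 -300.19  255.78] q [ 0.87  0.46 -0.54  1.63  0.26  1.12 -1.21] F [-1.2  -0.    0.67] w 84.6 gf 0.0
yaw 5.99 z [-1.3e-03 -2.0e-04 -1.0e+00] shift cm [ 0.159 -0.046 19.978]
```

Emit:
send_rows --rows '[{"dx": 0.16, "dy": -0.05, "dz": 2.0}, {"dz": 3}, {"dz": 3}, {"dz": 3}, {"dz": 3}, {"dz": 2.5}, {"dz": 2}, {"dz": 1.5}, {"dz": 0}, {"gripper": 2.2}, {"gripper": 2.2}, {"gripper": 2.2}, {"gripper": 2.2}, {"gripper": 2.2}, {"gripper": 2.2}]' --force 40

```text
schema error: expected keys rx, ry, rz, dx, dy, dz, gripper
```

```bash
python3 -c "
from h import *
go(540.3,-299.6,56)"
```

```text
t 2.6 p [ 539.03 -300.19  255.78] q [ 0.87  0.46 -0.54  1.63  0.26  1.12 -1.21] F [-1.2  -0.    0.67] w 84.6 gf 0.0
yaw 5.99 z [-1.3e-03 -2.0e-04 -1.0e+00] shift cm [ 0.159 -0.046 19.978]
```

All keys are required in each row.

Emit:
send_rows --rows '[{"rx": 0, "ry": 0, "rz": 0, "dx": 0.16, "dy": -0.05, "dz": 2.0, "gripper": 8.5}, {"rx": 0, "ry": 0, "rz": 0, "dx": 0, "dy": 0, "dz": 3, "gripper": 8.5}, {"rx": 0, "ry": 0, "rz": 0, "dx": 0, "dy": 0, "dz": 3, "gripper": 8.5}, {"rx": 0, "ry": 0, "rz": 0, "dx": 0, "dy": 0, "dz": 3, "gripper": 8.5}, {"rx": 0, "ry": 0, "rz": 0, "dx": 0, "dy": 0, "dz": 3, "gripper": 8.5}, {"rx": 0, "ry": 0, "rz": 0, "dx": 0, "dy": 0, "dz": 2.5, "gripper": 8.5}, {"rx": 0, "ry": 0, "rz": 0, "dx": 0, "dy": 0, "dz": 2, "gripper": 8.5}, {"rx": 0, "ry": 0, "rz": 0, "dx": 0, "dy": 0, "dz": 1.5, "gripper": 8.5}, {"rx": 0, "ry": 0, "rz": 0, "dx": 0, "dy": 0, "dz": 0, "gripper": 8.5}, {"rx": 0, "ry": 0, "rz": 0, "dx": 0, "dy": 0, "dz": 0, "gripper": 2.2}, {"rx": 0, "ry": 0, "rz": 0, "dx": 0, "dy": 0, "dz": 0, "gripper": 2.2}, {"rx": 0, "ry": 0, "rz": 0, "dx": 0, "dy": 0, "dz": 0, "gripper": 2.2}, {"rx": 0, "ry": 0, "rz": 0, "dx": 0, "dy": 0, "dz": 0, "gripper": 2.2}, {"rx": 0, "ry": 0, "rz": 0, "dx": 0, "dy": 0, "dz": 0, "gripper": 2.2}, {"rx": 0, "ry": 0, "rz": 0, "dx": 0, "dy": 0, "dz": 0, "gripper": 2.2}, {"rx": 0, "ry": 0, "rz": 0, "dx": 0, "dy": 0, "dz": 0, "gripper": 2.2}]' --force 40

```text
t: 4.6
position: [542.0, -299.1, 57.1]
eef_rot: [[0.995, 0.105, 0.001], [0.105, -0.995, -0.001], [0.001, 0.001, -1.0]]
contact_force: [-0.9, 0.9, 5.6]
width: 25.0
grasp_force: 39.4
```

```bash
python3 -c "
from h import *
go(540.3,-299.6,56)"
```

```text
t 4.6 p [ 541.95 -299.11   57.13] q [ 0.79  0.7  -0.44  1.76  0.41  0.77 -1.33] F [-0.94  0.92  5.61] w 25.0 gf 39.4
yaw 6.01 z [ 1.1e-03 -6.0e-04 -1.0e+00] shift cm [-0.17   0.032  0.113]
```

Emit:
send_rows --rows '[{"rx": 0, "ry": 0, "rz": 0, "dx": 0, "dy": 0, "dz": -1, "gripper": 2.2}, {"rx": 0, "ry": 0, "rz": 0, "dx": 0, "dy": 0, "dz": -2, "gripper": 2.2}, {"rx": 0, "ry": 0, "rz": 0, "dx": 0, "dy": 0, "dz": -3, "gripper": 2.2}, {"rx": 0, "ry": 0, "rz": 0, "dx": 0, "dy": 0, "dz": -2, "gripper": 2.2}, {"rx": 0, "ry": 0, "rz": 0, "dx": 0, "dy": 0, "dz": 0, "gripper": 2.2}, {"rx": 0, "ry": 0, "rz": 0, "dx": 0, "dy": 0, "dz": 0, "gripper": 2.2}]'

```text
t: 5.35
position: [540.7, -298.9, 135.8]
eef_rot: [[0.995, 0.104, -0.001], [0.104, -0.995, 0.0], [-0.001, -0.0, -1.0]]
contact_force: [-1.1, -0.4, -1.0]
width: 25.0
grasp_force: 39.4
```

```bash
python3 -c "
from h import *
go(510.5,56,136)
im,d=get_image('side'); np.savez('side1.npz',im=im,d=d)
cv2.imwrite('pics/side1.png',cv2.resize(im[170:330,180:350],None,fx=4,fy=3.7))
"
```

```text
t 5.35 p [ 540.73 -298.93  135.81] q [ 0.82  0.6  -0.49  1.73  0.34  0.9  -1.28] F [-1.06 -0.36 -0.95] w 25.0 gf 39.4
yaw 5.99 z [-9.e-04  2.e-04 -1.e+00] shift cm [ 7.0000e-01 -3.5615e+01 -1.0000e-02]
```

View pics/side1.png

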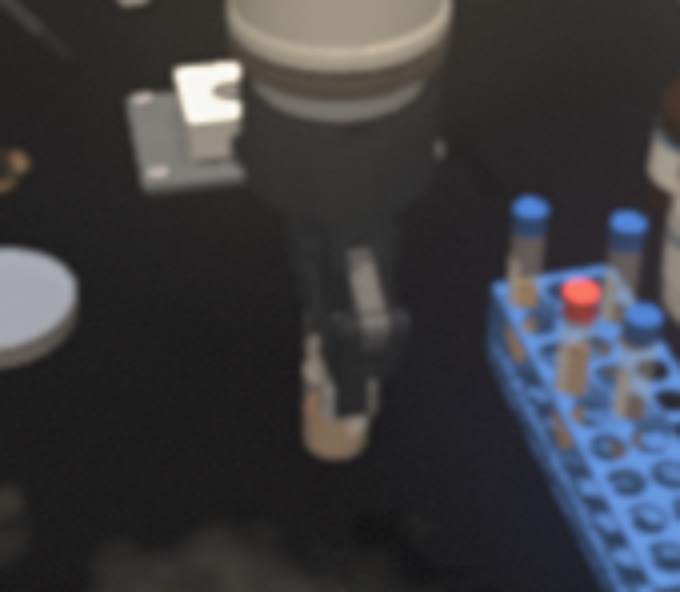

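The vial hangs upright in the fingers. Its body spans columns ≈256–272 and its underside is at row ≈294. Next I'll carry it over the bore.

Emit:
send_rows --rows '[{"rx": 0, "ry": 0, "rz": 0, "dx": 0.05, "dy": -1.5, "dz": 0, "gripper": 2.2}, {"rx": 0, "ry": 0, "rz": 0, "dx": 0.05, "dy": -2.6, "dz": 0, "gripper": 2.2}, {"rx": 0, "ry": 0, "rz": 0, "dx": 0.05, "dy": -2.6, "dz": 0, "gripper": 2.2}, {"rx": 0, "ry": 0, "rz": 0, "dx": 0.05, "dy": -2.6, "dz": 0, "gripper": 2.2}, {"rx": 0, "ry": 0, "rz": 0, "dx": 0.05, "dy": -2.6, "dz": 0, "gripper": 2.2}, {"rx": 0, "ry": 0, "rz": 0, "dx": 0.05, "dy": -2.6, "dz": 0, "gripper": 2.2}, {"rx": 0, "ry": 0, "rz": 0, "dx": 0.05, "dy": -2.6, "dz": 0, "gripper": 2.2}, {"rx": 0, "ry": 0, "rz": 0, "dx": 0.05, "dy": -2.6, "dz": 0, "gripper": 2.2}, {"rx": 0, "ry": 0, "rz": 0, "dx": 0.05, "dy": -2.6, "dz": 0, "gripper": 2.2}, {"rx": 0, "ry": 0, "rz": 0, "dx": 0.05, "dy": -2.6, "dz": 0, "gripper": 2.2}, {"rx": 0, "ry": 0, "rz": 0, "dx": 0.05, "dy": -2.6, "dz": 0, "gripper": 2.2}, {"rx": 0, "ry": 0, "rz": 0, "dx": 0.05, "dy": -2.6, "dz": 0, "gripper": 2.2}, {"rx": 0, "ry": 0, "rz": 0, "dx": 0.05, "dy": -2.6, "dz": 0, "gripper": 2.2}, {"rx": 0, "ry": 0, "rz": 0, "dx": 0.05, "dy": -2.6, "dz": 0, "gripper": 2.2}, {"rx": 0, "ry": 0, "rz": 0, "dx": 0, "dy": -0.3, "dz": 0, "gripper": 2.2}, {"rx": 0, "ry": 0, "rz": 0, "dx": 0, "dy": 0, "dz": 0, "gripper": 2.2}, {"rx": 0, "ry": 0, "rz": 0, "dx": 0, "dy": 0, "dz": 0, "gripper": 2.2}, {"rx": 0, "ry": 0, "rz": 0, "dx": 0, "dy": 0, "dz": 0, "gripper": 2.2}]'

```text
t: 7.65
position: [511.1, 54.8, 136.2]
eef_rot: [[0.995, 0.103, -0.0], [0.103, -0.995, -0.0], [-0.0, 0.0, -1.0]]
contact_force: [0.5, -0.2, -0.6]
width: 25.1
grasp_force: 39.4
```

```bash
cat > f.py <<'E'
from h import *
from scipy.optimize import least_squares
def fit(n,f,box,zlo,zhi,c0):
    z=np.load(f); P=cloud(n,z["d"]); u0,v0,u1,v1=box; P=P[v0:v1,u0:u1].reshape(-1,3)
    P=P[(P[:,2]>zlo)&(P[:,2]<zhi)&(np.hypot(P[:,0]-c0[0],P[:,1]-c0[1])<19)]
    r=least_squares(lambda c:np.hypot(P[:,0]-c[0],P[:,1]-c[1])-13.5,c0,loss="soft_l1")
    print(f,len(P),r.x.round(2),"rms",np.sqrt(np.mean(r.fun**2)).round(2),"zmin",P[:,2].min().round(1)); return r.x
E
python3 - <<'E'
from f import *
go(510.9,56.5,136)
fit("side","side0.npz",(250,284,280,328),5,45,[540,-300])
fit("side","side1.npz",(250,270,280,310),60,105,[540,-299])
for n in("top","side"):
    im,d=get_image(n); np.savez(f"{n}2.npz",im=im,d=d)
s=np.load("side2.npz")["im"]
cv2.imwrite("pics/side2.png",cv2.resize(s[120:230,180:300],None,fx=5,fy=5))
E
```

```text
t 7.65 p [511.12  54.76 136.19] q [ 0.32  0.45 -0.58  1.98  0.34  0.8  -1.93] F [ 0.54 -0.23 -0.63] w 25.1 gf 39.4
yaw 5.91 z [-2.e-04 -4.e-04 -1.e+00] shift cm [-0.004 -0.175  0.019]
side0.npz 229 [ 539.45 -298.85] rms 0.76 zmin 5.1
side1.npz 147 [ 538.32 -299.21] rms 0.67 zmin 76.4
```

View pics/side2.png

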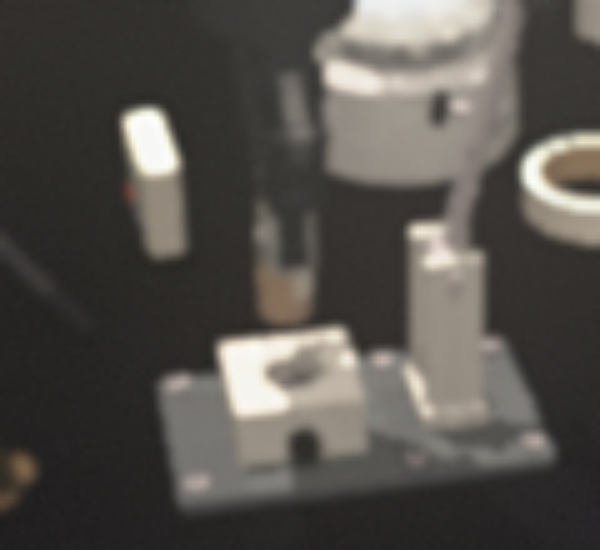

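The vial hangs above the block, with its underside near image (237,184). The bore's dark ellipse is near (239,194).

Run:
```python
from f import *
c=fit("side","side2.npz",(228,165,247,187),70,105,[509.5,55])
# edges of block top (z=42) in the side view, sub-pixel by gradient along lines through expected edge
z=np.load("side0.npz"); im=z["im"]; g=cv2.cvtColor(im,cv2.COLOR_BGR2GRAY).astype(np.float32)
zt=np.load("top0.npz"); gt=cv2.cvtColor(zt["im"],cv2.COLOR_BGR2GRAY).astype(np.float32)
yaw=np.radians(6); X=np.array([np.cos(yaw),np.sin(yaw),0]); Y=np.array([-np.sin(yaw),np.cos(yaw),0])
def scan(n,g,c0,D,E,offs,lo,hi):
    out=[]
    for o in offs:
        s=np.arange(lo,hi,.25); uv=np.array([proj(n,c0+D*a+E*o) for a in s],np.float32)
        v=cv2.remap(g,uv[:,:1].copy(),uv[:,1:].copy(),cv2.INTER_LINEAR).ravel(); d=np.gradient(cv2.GaussianBlur(v[None],(0,0),3)[0])
        out.append(s[np.argmax(abs(d))])
    return np.median(out),np.std(out)
c0=np.array([511,56.7,42.])
o=np.arange(-25,-17,1.); o2=np.r_[o,-o]
for n,G in(("top",gt),("side",g)):
    for nm,D,E in(("+x",X,Y),("-x",-X,Y),("+y",Y,X),("-y",-Y,X)): print(n,nm,scan(n,G,c0,D,E,o2,24,40))
# bore edges (r=14.5)
    for nm,D,E in(("+x",X,Y),("-x",-X,Y),("+y",Y,X),("-y",-Y,X)): print(n,"bore",nm,scan(n,G,c0,D,E,[-2,-1,0,1,2],9,20))
```

```text
side2.npz 99 [508.62  54.48] rms 1.42 zmin 76.8
top +x (np.float64(33.25), np.float64(0.5367363761661771))
top -x (np.float64(34.0), np.float64(0.63661089960823))Traceback (most recent call last):
  File "<stdin>", line 17, in <module>
  File "<stdin>", line 10, in scan
  File "h.py", line 15, in proj
    K,R,t=cam(n); q=K@(R@np.asarray(P,float)+t); return q[:2]/q[2]
          ~~~^^^
  File "h.py", line 4, in cam
    c=camera_model(n); K=np.array([[c["fx"],0,c["cx"]],[0,c["fy"],c["cy"]],[0,0,1.]])
ValueError: time passes only in moves, steps and waits
```

```bash
sed -i 's/^def cam(n)/import functools\n@functools.lru_cache\ndef cam(n)/' h.py
python3 - <<'E'
from f import *
z=np.load("side0.npz"); im=z["im"]; g=cv2.cvtColor(im,cv2.COLOR_BGR2GRAY).astype(np.float32)
zt=np.load("top0.npz"); gt=cv2.cvtColor(zt["im"],cv2.COLOR_BGR2GRAY).astype(np.float32)
yaw=np.radians(6); X=np.array([np.cos(yaw),np.sin(yaw),0]); Y=np.array([-np.sin(yaw),np.cos(yaw),0])
def scan(n,g,c0,D,E,offs,lo,hi):
    out=[]
    for o in offs:
        s=np.arange(lo,hi,.25); uv=np.array([proj(n,c0+D*a+E*o) for a in s],np.float32)
        v=cv2.remap(g,uv[:,:1].copy(),uv[:,1:].copy(),cv2.INTER_LINEAR).ravel(); d=np.gradient(cv2.GaussianBlur(v[None],(0,0),3)[0])
        out.append(s[np.argmax(abs(d))])
    return np.round([np.median(out),np.std(out)],2)
c0=np.array([511,56.7,42.])
o=np.arange(-25,-17,1.); o2=np.r_[o,-o]
for n,G in(("top",gt),("side",g)):
    for nm,D,E in(("+x",X,Y),("-x",-X,Y),("+y",Y,X),("-y",-Y,X)): print(n,nm,scan(n,G,c0,D,E,o2,24,40),"bore",scan(n,G,c0,D,E,[-2,-1,0,1,2],9,20))
E
```

```text
top +x [33.25  0.54] bore [13.5   0.19]
top -x [34.    0.64] bore [10.5   0.12]
top +y [32.88  0.81] bore [14.75  0.12]
top -y [32.5   0.61] bore [14.    0.12]
side +x [33.75  0.34] bore [11.75  0.  ]
side -x [34.12  0.22] bore [13.25  0.16]
side +y [33.75  0.47] bore [10.5   0.12]
side -y [36.    0.55] bore [13.5   0.27]
```

Emit:
send_rows --rows '[{"rx": 0, "ry": 0, "rz": 0, "dx": 0.2, "dy": -0.15, "dz": 0, "gripper": 2.2}, {"rx": 0, "ry": 0, "rz": 0, "dx": 0, "dy": 0, "dz": 1, "gripper": 2.2}, {"rx": 0, "ry": 0, "rz": 0, "dx": 0, "dy": 0, "dz": 1.5, "gripper": 2.2}, {"rx": 0, "ry": 0, "rz": 0, "dx": 0, "dy": 0, "dz": 0.95, "gripper": 2.2}, {"rx": 0, "ry": 0, "rz": 0, "dx": 0, "dy": 0, "dz": 0, "gripper": 2.2}, {"rx": 0, "ry": 0, "rz": 0, "dx": 0, "dy": 0, "dz": 0, "gripper": 2.2}]'

```text
t: 8.5
position: [513.0, 57.7, 101.8]
eef_rot: [[0.994, 0.105, -0.0], [0.105, -0.994, 0.0], [-0.0, -0.0, -1.0]]
contact_force: [-0.6, 0.1, -0.5]
width: 24.8
grasp_force: 39.4
```

Run:
```python
from f import *
go(513.1,56.5,101.5)
for n in("top","side"):
    im,d=get_image(n); np.savez(f"{n}3.npz",im=im,d=d)
fit("side","side3.npz",(228,172,250,200),44,70,[511,56])
s=np.load("side3.npz")["im"]; t=np.load("top3.npz")["im"]
cv2.imwrite("pics/side3.png",cv2.resize(np.hstack([s[140:225,195:285],t[175:260,210:300][:, :90]]),None,fx=4.4,fy=6,interpolation=cv2.INTER_CUBIC))
```

```text
t 8.5 p [512.96  57.73 101.77] q [ 0.28  0.51 -0.55  2.    0.39  0.74 -1.97] F [-0.56  0.15 -0.46] w 24.8 gf 39.4
yaw 6.02 z [-1.e-04  2.e-04 -1.e+00] shift cm [0.001 0.123 0.027]
side3.npz 83 [510.96  57.25] rms 1.31 zmin 44.0
```

View pics/side3.png

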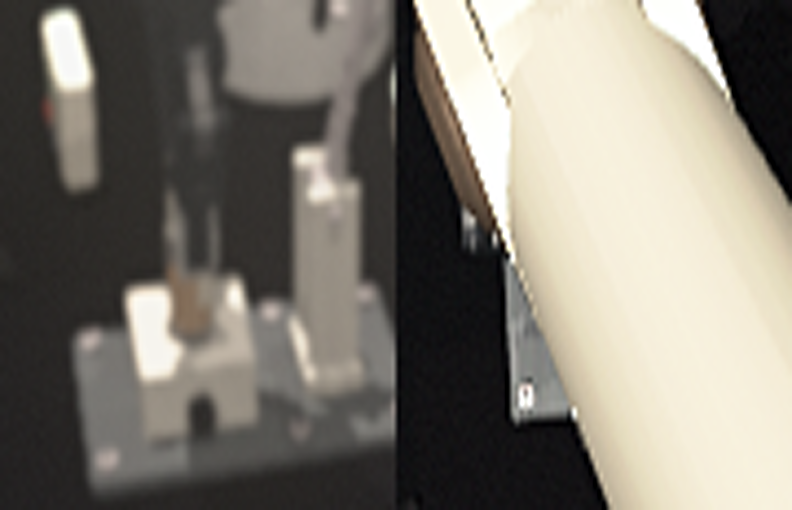

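The side crop shows the vial just over the bore mouth, near image (238,195). The top view is blocked by the arm. I'll correct y by 1 mm and feel my way down.

Emit:
send_rows --rows '[{"rx": 0, "ry": 0, "rz": 0, "dx": 0, "dy": 0.1, "dz": 0, "gripper": 2.2}, {"rx": 0, "ry": 0, "rz": 0, "dx": 0, "dy": 0, "dz": 0.1, "gripper": 2.2}, {"rx": 0, "ry": 0, "rz": 0, "dx": 0, "dy": 0, "dz": 0.1, "gripper": 2.2}, {"rx": 0, "ry": 0, "rz": 0, "dx": 0, "dy": 0, "dz": 0.1, "gripper": 2.2}, {"rx": 0, "ry": 0, "rz": 0, "dx": 0, "dy": 0, "dz": 0.1, "gripper": 2.2}, {"rx": 0, "ry": 0, "rz": 0, "dx": 0, "dy": 0, "dz": 0, "gripper": 2.2}]'

```text
t: 9.35
position: [512.9, 56.6, 97.7]
eef_rot: [[0.995, 0.105, -0.0], [0.105, -0.995, 0.0], [-0.0, -0.0, -1.0]]
contact_force: [1.0, -0.0, -0.7]
width: 24.8
grasp_force: 39.4
```

```bash
python3 -c "
from h import *
go(512.9,56.7,99)"
```

```text
t 9.35 p [512.91  56.55  97.67] q [ 0.28  0.52 -0.54  2.    0.39  0.73 -1.97] F [ 1.01 -0.03 -0.67] w 24.8 gf 39.4
yaw 6.01 z [-2.e-04  0.e+00 -1.e+00] shift cm [ 0.    -0.015 -0.133]
```

Emit:
send_rows --rows '[{"rx": 0, "ry": 0, "rz": 0, "dx": 0, "dy": 0, "dz": 0.1, "gripper": 2.2}, {"rx": 0, "ry": 0, "rz": 0, "dx": 0, "dy": 0, "dz": 0.1, "gripper": 2.2}, {"rx": 0, "ry": 0, "rz": 0, "dx": 0, "dy": 0, "dz": 0, "gripper": 2.2}]'

```text
t: 9.72
position: [512.9, 56.5, 95.7]
eef_rot: [[0.995, 0.105, -0.0], [0.105, -0.995, -0.0], [-0.0, 0.0, -1.0]]
contact_force: [-0.1, 0.1, -0.8]
width: 25.0
grasp_force: 39.4
```

Emit:
send_rows --rows '[{"rx": 0, "ry": 0, "rz": 0, "dx": 0, "dy": 0, "dz": 0.1, "gripper": 2.2}, {"rx": 0, "ry": 0, "rz": 0, "dx": 0, "dy": 0, "dz": 0, "gripper": 2.2}]'

```text
t: 9.98
position: [513.0, 56.5, 94.7]
eef_rot: [[0.995, 0.105, -0.0], [0.105, -0.995, -0.0], [-0.0, 0.0, -1.0]]
contact_force: [-0.3, 0.1, -0.4]
width: 25.2
grasp_force: 39.4
```

Emit:
send_rows --rows '[{"rx": 0, "ry": 0, "rz": 0, "dx": 0, "dy": 0, "dz": 0.1, "gripper": 2.2}, {"rx": 0, "ry": 0, "rz": 0, "dx": 0, "dy": 0, "dz": 0.1, "gripper": 2.2}, {"rx": 0, "ry": 0, "rz": 0, "dx": 0, "dy": 0, "dz": 0.1, "gripper": 2.2}, {"rx": 0, "ry": 0, "rz": 0, "dx": 0, "dy": 0, "dz": 0, "gripper": 2.2}]'

```text
t: 10.48
position: [512.9, 56.5, 91.7]
eef_rot: [[0.995, 0.105, -0.0], [0.105, -0.995, -0.0], [-0.0, -0.0, -1.0]]
contact_force: [0.3, 0.0, -1.2]
width: 24.6
grasp_force: 39.4
```

Emit:
send_rows --rows '[{"rx": 0, "ry": 0, "rz": 0, "dx": 0, "dy": 0, "dz": 0.1, "gripper": 2.2}, {"rx": 0, "ry": 0, "rz": 0, "dx": 0, "dy": 0, "dz": 0.1, "gripper": 2.2}, {"rx": 0, "ry": 0, "rz": 0, "dx": 0, "dy": 0, "dz": 0, "gripper": 2.2}]'

```text
t: 10.85
position: [513.3, 56.6, 90.1]
eef_rot: [[0.995, 0.105, 0.001], [0.105, -0.995, -0.0], [0.001, 0.0, -1.0]]
contact_force: [-0.5, -0.2, 4.1]
width: 24.7
grasp_force: 39.7
```

Emit:
send_rows --rows '[{"rx": 0, "ry": 0, "rz": 0, "dx": 0, "dy": 0, "dz": 0.1, "gripper": 2.2}, {"rx": 0, "ry": 0, "rz": 0, "dx": 0, "dy": 0, "dz": 0.1, "gripper": 2.2}, {"rx": 0, "ry": 0, "rz": 0, "dx": 0, "dy": 0, "dz": 0, "gripper": 2.2}]'

```text
t: 11.22
position: [513.3, 56.6, 88.1]
eef_rot: [[0.995, 0.105, 0.001], [0.105, -0.995, -0.0], [0.001, 0.0, -1.0]]
contact_force: [-0.7, -1.0, 4.8]
width: 25.0
grasp_force: 39.9
```

Emit:
send_rows --rows '[{"rx": 0, "ry": 0, "rz": 0, "dx": 0, "dy": 0, "dz": 0.1, "gripper": 2.2}, {"rx": 0, "ry": 0, "rz": 0, "dx": 0, "dy": 0, "dz": 0.1, "gripper": 2.2}, {"rx": 0, "ry": 0, "rz": 0, "dx": 0, "dy": 0, "dz": 0.1, "gripper": 2.2}]'

```text
t: 11.6
position: [513.3, 56.6, 85.2]
eef_rot: [[0.995, 0.105, 0.001], [0.105, -0.995, -0.0], [0.001, 0.0, -1.0]]
contact_force: [-1.1, -0.3, 5.5]
width: 25.0
grasp_force: 39.9
```

Emit:
send_rows --rows '[{"rx": 0, "ry": 0, "rz": 0, "dx": 0, "dy": 0, "dz": 0.05, "gripper": 2.2}, {"rx": 0, "ry": 0, "rz": 0, "dx": 0, "dy": 0, "dz": 0.05, "gripper": 2.2}]'

```text
t: 11.85
position: [513.3, 56.6, 84.2]
eef_rot: [[0.995, 0.105, 0.001], [0.105, -0.995, -0.0], [0.001, 0.0, -1.0]]
contact_force: [-1.5, -0.3, 5.8]
width: 24.9
grasp_force: 39.9
```

Emit:
send_rows --rows '[{"rx": 0, "ry": 0, "rz": 0, "dx": 0, "dy": 0, "dz": 0.05, "gripper": 2.2}, {"rx": 0, "ry": 0, "rz": 0, "dx": 0, "dy": 0, "dz": 0.05, "gripper": 2.2}]'

```text
t: 12.1
position: [513.4, 56.6, 83.2]
eef_rot: [[0.995, 0.105, 0.001], [0.105, -0.995, -0.0], [0.001, 0.0, -1.0]]
contact_force: [-0.8, -0.1, 6.4]
width: 24.9
grasp_force: 39.9
```

Emit:
send_rows --rows '[{"rx": 0, "ry": 0, "rz": 0, "dx": 0, "dy": 0, "dz": 0.05, "gripper": 2.2}, {"rx": 0, "ry": 0, "rz": 0, "dx": 0, "dy": 0, "dz": 0.05, "gripper": 2.2}]'

```text
t: 12.35
position: [513.4, 56.6, 82.2]
eef_rot: [[0.995, 0.105, 0.001], [0.105, -0.995, -0.0], [0.001, 0.0, -1.0]]
contact_force: [-0.3, -0.3, 5.8]
width: 24.5
grasp_force: 39.9
```

Emit:
send_rows --rows '[{"rx": 0, "ry": 0, "rz": 0, "dx": 0, "dy": 0, "dz": 0.05, "gripper": 2.2}, {"rx": 0, "ry": 0, "rz": 0, "dx": 0, "dy": 0, "dz": 0, "gripper": 2.2}]'

```text
t: 12.6
position: [513.3, 56.7, 81.6]
eef_rot: [[0.994, 0.105, 0.001], [0.105, -0.994, -0.0], [0.001, 0.0, -1.0]]
contact_force: [-0.1, 0.3, 4.5]
width: 24.7
grasp_force: 39.9
```

Emit:
send_rows --rows '[{"rx": 0, "ry": 0, "rz": 0, "dx": 0, "dy": 0, "dz": 0.05, "gripper": 2.2}, {"rx": 0, "ry": 0, "rz": 0, "dx": 0, "dy": 0, "dz": 0, "gripper": 2.2}]'

```text
t: 12.85
position: [513.3, 56.6, 81.1]
eef_rot: [[0.995, 0.105, 0.001], [0.105, -0.995, -0.0], [0.001, 0.0, -1.0]]
contact_force: [0.1, 0.4, 4.4]
width: 25.1
grasp_force: 39.9
```

Emit:
send_rows --rows '[{"rx": 0, "ry": 0, "rz": 0, "dx": 0, "dy": 0, "dz": 0.05, "gripper": 2.2}, {"rx": 0, "ry": 0, "rz": 0, "dx": 0, "dy": 0, "dz": 0.05, "gripper": 2.2}, {"rx": 0, "ry": 0, "rz": 0, "dx": 0, "dy": 0, "dz": 0.05, "gripper": 2.2}]'

```text
t: 13.22
position: [513.4, 56.6, 79.7]
eef_rot: [[0.995, 0.105, 0.001], [0.105, -0.995, -0.0], [0.001, 0.0, -1.0]]
contact_force: [-0.1, 0.1, 5.3]
width: 25.1
grasp_force: 39.9
```

Emit:
send_rows --rows '[{"rx": 0, "ry": 0, "rz": 0, "dx": 0, "dy": 0, "dz": 0.05, "gripper": 2.2}, {"rx": 0, "ry": 0, "rz": 0, "dx": 0, "dy": 0, "dz": 0.05, "gripper": 2.2}, {"rx": 0, "ry": 0, "rz": 0, "dx": 0, "dy": 0, "dz": 0.05, "gripper": 2.2}]'

```text
t: 13.6
position: [513.4, 56.6, 78.2]
eef_rot: [[0.995, 0.105, 0.001], [0.105, -0.995, -0.0], [0.001, 0.0, -1.0]]
contact_force: [-0.6, -0.5, 6.7]
width: 24.8
grasp_force: 40.0
```

Emit:
send_rows --rows '[{"rx": 0, "ry": 0, "rz": 0, "dx": 0, "dy": 0, "dz": 0.05, "gripper": 2.2}, {"rx": 0, "ry": 0, "rz": 0, "dx": 0, "dy": 0, "dz": 0.05, "gripper": 2.2}]'

```text
t: 13.85
position: [513.5, 56.7, 77.6]
eef_rot: [[0.995, 0.105, 0.001], [0.105, -0.995, -0.0], [0.001, 0.0, -1.0]]
contact_force: [-2.3, -0.4, 10.1]
width: 24.9
grasp_force: 40.5
```

Emit:
send_rows --rows '[{"rx": 0, "ry": 0, "rz": 0, "dx": 0, "dy": 0, "dz": 0.03, "gripper": 2.2}, {"rx": 0, "ry": 0, "rz": 0, "dx": 0, "dy": 0, "dz": 0, "gripper": 2.2}]'

```text
t: 14.1
position: [513.6, 56.7, 77.4]
eef_rot: [[0.994, 0.105, 0.001], [0.105, -0.994, -0.0], [0.001, 0.0, -1.0]]
contact_force: [-2.2, -0.5, 10.9]
width: 24.6
grasp_force: 40.5
```

Emit:
send_rows --rows '[{"rx": 0, "ry": 0, "rz": 0, "dx": 0, "dy": 0, "dz": 0.04, "gripper": 2.2}, {"rx": 0, "ry": 0, "rz": 0, "dx": 0, "dy": 0, "dz": 0, "gripper": 2.2}]'

```text
t: 14.35
position: [513.6, 56.7, 77.2]
eef_rot: [[0.994, 0.105, 0.001], [0.105, -0.994, -0.0], [0.001, 0.001, -1.0]]
contact_force: [-2.5, -0.6, 13.2]
width: 24.7
grasp_force: 40.6
```

The force has risen steeply to 13 N, so the vial is home on the stop. I'll ease off and release.

Emit:
send_rows --rows '[{"rx": 0, "ry": 0, "rz": 0, "dx": 0, "dy": 0, "dz": -0.05, "gripper": 2.2}, {"rx": 0, "ry": 0, "rz": 0, "dx": 0, "dy": 0, "dz": 0, "gripper": 5.0}, {"rx": 0, "ry": 0, "rz": 0, "dx": 0, "dy": 0, "dz": 0, "gripper": 5.0}, {"rx": 0, "ry": 0, "rz": 0, "dx": 0, "dy": 0, "dz": 0, "gripper": 5.0}, {"rx": 0, "ry": 0, "rz": 0, "dx": 0, "dy": 0, "dz": 0, "gripper": 5.0}]'

```text
t: 14.98
position: [512.9, 56.5, 76.4]
eef_rot: [[0.995, 0.105, -0.0], [0.105, -0.995, 0.0], [-0.0, -0.0, -1.0]]
contact_force: [0.1, 0.3, -0.5]
width: 50.0
grasp_force: 0.0
```

```bash
python3 -c "
from h import *
go(512.9,56.7,136)"
```

```text
t 14.97 p [512.89  56.51  76.43] q [ 0.26  0.55 -0.52  2.01  0.42  0.69 -1.99] F [ 0.13  0.34 -0.47] w 50.0 gf 0.0
yaw 6.0 z [-3.e-04  0.e+00 -1.e+00] shift cm [ 1.000e-03 -1.900e-02 -5.957e+00]
```

Emit:
send_rows --rows '[{"rx": 0, "ry": 0, "rz": 0, "dx": 0, "dy": 0, "dz": -1.0, "gripper": 5.0}, {"rx": 0, "ry": 0, "rz": 0, "dx": 0, "dy": 0, "dz": -3, "gripper": 5.0}, {"rx": 0, "ry": 0, "rz": 0, "dx": 0, "dy": 0, "dz": -3, "gripper": 5.0}, {"rx": 0, "ry": 0, "rz": 0, "dx": 0, "dy": 0, "dz": -3, "gripper": 5.0}, {"rx": 0, "ry": 0, "rz": 0.1745, "dx": 0, "dy": 0, "dz": -1.4, "gripper": 5.0}, {"rx": 0, "ry": 0, "rz": 0.1745, "dx": 0, "dy": 0, "dz": -1.4, "gripper": 5.0}, {"rx": 0, "ry": 0, "rz": 0.1745, "dx": 0, "dy": 0, "dz": -1.4, "gripper": 5.0}, {"rx": 0, "ry": 0, "rz": 0.1745, "dx": 0, "dy": 0, "dz": -1.4, "gripper": 5.0}, {"rx": 0, "ry": 0, "rz": 0.1745, "dx": 0, "dy": 0, "dz": -1.4, "gripper": 5.0}, {"rx": 0, "ry": 0, "rz": 0.1745, "dx": 0, "dy": 0, "dz": -1.4, "gripper": 5.0}, {"rx": 0, "ry": 0, "rz": 0.1745, "dx": 0, "dy": 0, "dz": -1.4, "gripper": 5.0}, {"rx": 0, "ry": 0, "rz": 0.1745, "dx": 0, "dy": 0, "dz": -1.4, "gripper": 5.0}, {"rx": 0, "ry": 0, "rz": 0.1745, "dx": 0, "dy": 0, "dz": -1.4, "gripper": 5.0}, {"rx": 0, "ry": 0, "rz": 0, "dx": 0, "dy": 0, "dz": 0, "gripper": 5.0}, {"rx": 0, "ry": 0, "rz": 0, "dx": 0, "dy": 0, "dz": 0, "gripper": 5.0}]'

```text
t: 16.85
position: [505.2, 51.3, 247.6]
eef_rot: [[0.465, -0.883, -0.063], [-0.885, -0.466, -0.009], [-0.021, 0.06, -0.998]]
contact_force: [-0.2, -0.0, 0.6]
width: 49.7
grasp_force: 0.0
```

Run:
```python
from f import *
go(619,92,302)
for n in("top","side"):
    im,d=get_image(n); np.savez(f"{n}4.npz",im=im,d=d)
# cap and block heights in the side view
z=np.load("side4.npz"); P=cloud("side",z["d"])
c=P[150:215,215:265].reshape(-1,3); k=c[(np.hypot(c[:,0]-510.8,c[:,1]-55.5)<11)&(c[:,2]>60)]; print("cap",len(k),np.percentile(k,[5,50,95],axis=0).round(1))
b=c[(abs(c[:,2]-41)<5)&(np.hypot(c[:,0]-510.8,c[:,1]-55)>20)]; print("block z",np.median(b[:,2]))
b=P[80:215,240:300].reshape(-1,3); b=b[(b[:,2]>225)&(b[:,2]<262)&(b[:,0]>590)]; print("bar side",len(b),np.percentile(b,[2,50,98],axis=0).round(1))
z0=np.load("top0.npz"); P=cloud("top",z0["d"]); b=P[140:160,220:280].reshape(-1,3); b=b[b[:,2]>235]; r=cv2.minAreaRect(b[:,:2].astype(np.float32)); print("bar top",len(b),r,np.percentile(b[:,2],[5,50,95]))
s=z["im"]; cv2.imwrite("pics/side4.png",cv2.resize(s[80:225,190:330],None,fx=4,fy=4,interpolation=cv2.INTER_CUBIC))
```

```text
t 16.85 p [505.21  51.26 247.64] q [-0.81  0.34  0.8   1.9  -0.27  1.08 -2.55] F [-0.19 -0.05  0.55] w 49.7 gf 0.0
yaw -62.25 z [-0.0628 -0.0093 -0.998 ] shift cm [  1.577 -11.618  -6.178]
cap 74 [[501.7  45.4  64.5]
 [509.7  49.4  78. ]
 [519.7  63.4  82.3]]
block z 39.9243235066227
bar side 143 [[615.6  25.2 226.7]
 [623.2  60.2 245.6]
 [633.9 104.3 249.3]]
bar top 258 ((497.06842041015625, 66.50817108154297), (279.2661437988281, 82.70115661621094), 1.108551263809204) [242.7593883  248.56675014 252.21220799]
```

View pics/side4.png

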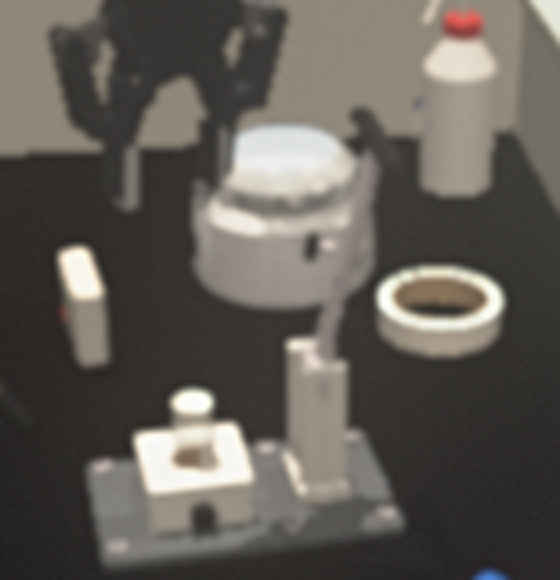

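The vial stands upright in the block with its cap at image ≈(238,180) and no visible tilt. The wrist ran into the J7 limit, so I'll turn back the other way to yaw 96°.

Emit:
send_rows --rows '[{"rx": 0, "ry": 0, "rz": -0.17, "dx": 0, "dy": 0, "dz": 0, "gripper": 5.0}, {"rx": 0, "ry": 0, "rz": -0.17, "dx": 0, "dy": 0, "dz": 0, "gripper": 5.0}, {"rx": 0, "ry": 0, "rz": -0.17, "dx": 0, "dy": 0, "dz": 0, "gripper": 5.0}, {"rx": 0, "ry": 0, "rz": -0.17, "dx": 0, "dy": 0, "dz": 0, "gripper": 5.0}, {"rx": 0, "ry": 0, "rz": -0.17, "dx": 0, "dy": 0, "dz": 0, "gripper": 5.0}, {"rx": 0, "ry": 0, "rz": -0.17, "dx": 0, "dy": 0, "dz": 0, "gripper": 5.0}, {"rx": 0, "ry": 0, "rz": -0.17, "dx": 0, "dy": 0, "dz": 0, "gripper": 5.0}, {"rx": 0, "ry": 0, "rz": -0.17, "dx": 0, "dy": 0, "dz": 0, "gripper": 5.0}, {"rx": 0, "ry": 0, "rz": -0.17, "dx": 0, "dy": 0, "dz": 0, "gripper": 5.0}, {"rx": 0, "ry": 0, "rz": -0.17, "dx": 0, "dy": 0, "dz": 0, "gripper": 5.0}, {"rx": 0, "ry": 0, "rz": -0.17, "dx": 0, "dy": 0, "dz": 0, "gripper": 5.0}, {"rx": 0, "ry": 0, "rz": -0.17, "dx": 0, "dy": 0, "dz": 0, "gripper": 5.0}]'

```text
t: 18.45
position: [505.6, 48.7, 248.3]
eef_rot: [[0.577, 0.814, -0.061], [0.816, -0.579, -0.008], [-0.042, -0.045, -0.998]]
contact_force: [-0.1, -0.3, 0.3]
width: 50.1
grasp_force: 0.0
```

```bash
cat >> h.py <<'E'
from scipy.spatial.transform import Rotation as Ro
def turn(yaw):
    R=np.array(sense()["eef_rot"]); c,s=np.cos(np.radians(yaw)),np.sin(np.radians(yaw))
    T=np.array([[c,s,0],[s,-c,0],[0,0,-1]]); print("turn",Ro.from_matrix(R.T@T).as_rotvec().round(4))
E
python3 -c "
from h import *
go(515,56,302); turn(96)"
```

```text
t 18.45 p [505.58  48.73 248.3 ] q [-0.5   0.28  0.42  1.89 -0.12  1.07 -0.65] F [-0.06 -0.29  0.27] w 50.1 gf 0.0
yaw 54.72 z [-0.0615 -0.0085 -0.9981] shift cm [ 0.909  0.104 -5.423]
turn [-0.0586  0.0243 -0.7213]
```

Emit:
send_rows --rows '[{"rx": -0.0117, "ry": 0.0049, "rz": -0.1443, "dx": 0, "dy": 0, "dz": 0, "gripper": 5.0}, {"rx": -0.0117, "ry": 0.0049, "rz": -0.1443, "dx": 0, "dy": 0, "dz": 0, "gripper": 5.0}, {"rx": -0.0117, "ry": 0.0049, "rz": -0.1443, "dx": 0, "dy": 0, "dz": 0, "gripper": 5.0}, {"rx": -0.0117, "ry": 0.0049, "rz": -0.1443, "dx": 0, "dy": 0, "dz": 0, "gripper": 5.0}, {"rx": -0.0117, "ry": 0.0049, "rz": -0.1443, "dx": 0, "dy": 0, "dz": 0, "gripper": 5.0}, {"rx": 0, "ry": 0, "rz": 0, "dx": 0, "dy": 0, "dz": -1.8, "gripper": 5.0}, {"rx": 0, "ry": 0, "rz": 0, "dx": 0, "dy": 0, "dz": -1.8, "gripper": 5.0}, {"rx": 0, "ry": 0, "rz": 0, "dx": 0, "dy": 0, "dz": -1.8, "gripper": 5.0}, {"rx": 0, "ry": 0, "rz": 0, "dx": 0, "dy": 0, "dz": 0, "gripper": 5.0}, {"rx": 0, "ry": 0, "rz": 0, "dx": 0, "dy": 0, "dz": 0, "gripper": 5.0}]'

```text
t: 19.7
position: [505.3, 49.0, 301.6]
eef_rot: [[-0.099, 0.995, -0.001], [0.995, 0.099, -0.001], [-0.001, -0.001, -1.0]]
contact_force: [-0.1, 0.0, -0.4]
width: 50.0
grasp_force: 0.0
```

Run:
```python
from h import *
go(619.5,92,302); turn(96)
z0=np.load("top0.npz"); P=cloud("top",z0["d"]); m=np.zeros(P.shape[:2],bool); m[140:162,222:280]=1; m&=(P[...,2]>235)&(P[...,2]<260)&(P[...,0]>600)&(P[...,0]<650)
b=P[m]; r=cv2.minAreaRect(b[:,:2].astype(np.float32)); print(len(b),r,np.percentile(b,[3,50,97],axis=0).round(1))
```

```text
t 19.7 p [505.26  48.96 301.64] q [-0.43  0.17  0.32  1.87 -0.06  1.11  0.01] F [-0.14  0.02 -0.4 ] w 50.0 gf 0.0
yaw 95.69 z [-7.0e-04 -1.4e-03 -1.0e+00] shift cm [ 3.15  11.794 -0.05 ]
turn [-0.0008  0.0013 -0.0054]
252 ((626.3974609375, 68.82977294921875), (14.705699920654297, 83.20451354980469), 6.064919471740723) [[617.   29.8 241.7]
 [624.8  69.  248.5]
 [633.9 107.9 252.1]]
```

Emit:
send_rows --rows '[{"rx": 0, "ry": 0, "rz": 0, "dx": 1.2, "dy": 2.5, "dz": 0, "gripper": 5.0}, {"rx": 0, "ry": 0, "rz": 0, "dx": 1.0, "dy": 3.6, "dz": 0, "gripper": 5.0}, {"rx": 0, "ry": 0, "rz": 0, "dx": 1.0, "dy": 3.6, "dz": 0, "gripper": 5.0}, {"rx": 0, "ry": 0, "rz": 0, "dx": 0, "dy": 2.4, "dz": 0, "gripper": 5.0}, {"rx": 0, "ry": 0, "rz": 0, "dx": 0, "dy": 0, "dz": 0, "gripper": 5.0}, {"rx": 0, "ry": 0, "rz": 0, "dx": 0, "dy": 0, "dz": 0, "gripper": 5.0}]'

```text
t: 20.45
position: [621.7, 93.0, 300.8]
eef_rot: [[-0.099, 0.995, -0.003], [0.995, 0.099, -0.002], [-0.002, -0.003, -1.0]]
contact_force: [0.0, -0.1, -0.2]
width: 49.7
grasp_force: 0.0
```

Run:
```python
from h import *
go(622.7,92.7,250); turn(96)
im,d=get_image("side"); cv2.imwrite("pics/side5.png",cv2.resize(im[60:200,200:320],None,fx=4,fy=4,interpolation=cv2.INTER_CUBIC))
```

```text
t 20.45 p [621.72  93.02 300.82] q [-0.42  0.4   0.3   1.58 -0.13  1.19  0.01] F [ 0.02 -0.1  -0.17] w 49.7 gf 0.0
yaw 95.71 z [-0.0028 -0.0021 -1.    ] shift cm [-0.033  0.11   5.082]
turn [-0.003   0.0018 -0.0051]
```

View pics/side5.png

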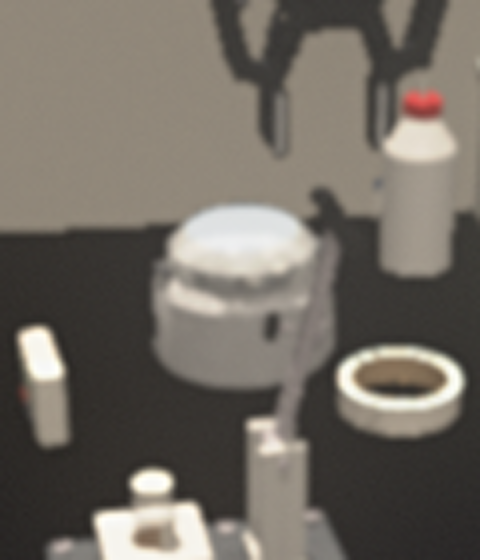

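The bar (crop (325,210)) lies centred between the fingertips (crop x 278 and 378). I'll go down and pinch it.

Emit:
send_rows --rows '[{"rx": 0, "ry": 0, "rz": 0, "dx": 0, "dy": 0.1, "dz": 1.5, "gripper": 5.0}, {"rx": 0, "ry": 0, "rz": 0, "dx": 0, "dy": 0, "dz": 2, "gripper": 5.0}, {"rx": 0, "ry": 0, "rz": 0, "dx": 0, "dy": 0, "dz": 1.5, "gripper": 5.0}, {"rx": 0, "ry": 0, "rz": 0, "dx": 0, "dy": 0, "dz": 0, "gripper": 0.9}, {"rx": 0, "ry": 0, "rz": 0, "dx": 0, "dy": 0, "dz": 0, "gripper": 0.9}, {"rx": 0, "ry": 0, "rz": 0, "dx": 0, "dy": 0, "dz": 0, "gripper": 0.9}, {"rx": 0, "ry": 0, "rz": 0, "dx": 0, "dy": 0, "dz": 0, "gripper": 0.9}, {"rx": 0, "ry": 0, "rz": 0, "dx": 0, "dy": 0, "dz": 0, "gripper": 0.9}]' --force 25

```text
t: 21.5
position: [624.0, 93.6, 252.4]
eef_rot: [[-0.1, 0.995, 0.0], [0.995, 0.1, -0.002], [-0.002, 0.0, -1.0]]
contact_force: [0.1, -0.1, 0.2]
width: 12.6
grasp_force: 24.6
```

```bash
cat > arc.py <<'E'
from h import *
def arc(a0,steps):
    s=sense(); R=np.array(s["eef_rot"]); X=np.array([np.cos(np.radians(6)),np.sin(np.radians(6)),0])
    f=lambda a: X*(80-150*np.cos(a))+np.array([0,0,98+150*np.sin(a)])
    a=a0
    for b in steps: print(round(b,3),(R.T@(f(b)-f(a))/10).round(2)); a=b
E
python3 - <<'E'
from arc import *
go(); p=np.array(sense()["position"]); n=(p[0]-510.8)*.9945+(p[1]-56.8)*.1045; print("nest x",n,"angle by x",np.arccos((80-n)/150))
arc(1.80,np.arange(1.7,0.15,-.1))
E
```

```text
t 21.5 p [623.99  93.59 252.36] q [-0.41  0.45  0.3   1.63 -0.14  1.09  0.02] F [ 0.05 -0.1   0.23] w 12.6 gf 24.6
yaw 95.74 z [ 2.0e-04 -1.6e-03 -1.0e+00] shift cm [0. 0. 0.]
nest x 116.41092991771667 angle by x 1.815985178741906
1.7 [-0.01 -1.48 -0.27]
1.6 [-0.01 -1.49 -0.12]
1.5 [-0.01 -1.5   0.03]
1.4 [-0.01 -1.49  0.18]
1.3 [-0.01 -1.46  0.33]
1.2 [-0.01 -1.42  0.47]
1.1 [-0.01 -1.37  0.61]
1.0 [-0.   -1.3   0.75]
0.9 [-0.   -1.22  0.87]
0.8 [-0.   -1.13  0.99]
0.7 [-0.   -1.02  1.1 ]
0.6 [-0.   -0.91  1.19]
0.5 [-0.   -0.78  1.28]
0.4 [-0.   -0.65  1.35]
0.3 [-0.   -0.51  1.41]
0.2 [ 0.   -0.37  1.45]
```

Emit:
send_rows --rows '[{"rx": 0, "ry": 0, "rz": 0, "dx": 0, "dy": -1.48, "dz": -0.27, "gripper": 0.9}, {"rx": 0, "ry": 0, "rz": 0, "dx": -0.01, "dy": -1.49, "dz": -0.12, "gripper": 0.9}, {"rx": 0, "ry": 0, "rz": 0, "dx": -0.01, "dy": -1.5, "dz": 0.03, "gripper": 0.9}, {"rx": 0, "ry": 0, "rz": 0, "dx": -0.01, "dy": -1.49, "dz": 0.18, "gripper": 0.9}, {"rx": 0, "ry": 0, "rz": 0, "dx": -0.01, "dy": -1.46, "dz": 0.33, "gripper": 0.9}, {"rx": 0, "ry": 0, "rz": 0, "dx": -0.01, "dy": -1.42, "dz": 0.47, "gripper": 0.9}, {"rx": 0, "ry": 0, "rz": 0, "dx": -0.01, "dy": -1.37, "dz": 0.61, "gripper": 0.9}, {"rx": 0, "ry": 0, "rz": 0, "dx": 0, "dy": 0, "dz": 0, "gripper": 0.9}]'

```text
t: 22.5
position: [519.6, 82.8, 239.6]
eef_rot: [[-0.101, 0.995, -0.003], [0.995, 0.1, -0.001], [-0.001, -0.004, -1.0]]
contact_force: [-1.8, 0.3, 3.5]
width: 12.9
grasp_force: 25.9
```

Run:
```python
from arc import *
go(); p=np.array(sense()["position"]); n=(p[0]-510.8)*.9945+(p[1]-56.8)*.1045; print("nest x",n,"angle by x",np.arccos((80-n)/150))
```

```text
t 22.5 p [519.65  82.83 239.59] q [-0.46  0.27  0.3   1.9  -0.1   0.99 -0.02] F [-1.81  0.26  3.51] w 12.9 gf 25.9
yaw 95.77 z [-0.0034 -0.0012 -1.    ] shift cm [0. 0. 0.]
nest x 11.519826302868548 angle by x 1.096700156493378
```

Emit:
send_rows --rows '[{"rx": 0, "ry": 0, "rz": 0, "dx": 0, "dy": -1.3, "dz": 0.75, "gripper": 0.9}, {"rx": 0, "ry": 0, "rz": 0, "dx": 0, "dy": -1.22, "dz": 0.87, "gripper": 0.9}, {"rx": 0, "ry": 0, "rz": 0, "dx": 0, "dy": -1.13, "dz": 0.99, "gripper": 0.9}, {"rx": 0, "ry": 0, "rz": 0, "dx": 0, "dy": -1.02, "dz": 1.1, "gripper": 0.9}, {"rx": 0, "ry": 0, "rz": 0, "dx": 0, "dy": -0.91, "dz": 1.19, "gripper": 0.9}, {"rx": 0, "ry": 0, "rz": 0, "dx": 0, "dy": -0.78, "dz": 1.28, "gripper": 0.9}, {"rx": 0, "ry": 0, "rz": 0, "dx": 0, "dy": -0.65, "dz": 1.35, "gripper": 0.9}, {"rx": 0, "ry": 0, "rz": 0, "dx": 0, "dy": 0, "dz": 0, "gripper": 0.9}]'

```text
t: 23.5
position: [451.4, 75.6, 162.9]
eef_rot: [[-0.1, 0.995, -0.003], [0.995, 0.1, -0.002], [-0.002, -0.003, -1.0]]
contact_force: [1.1, 3.6, -3.8]
width: 12.7
grasp_force: 27.8
```

Run:
```python
from arc import *
go(); p=np.array(sense()["position"]); n=(p[0]-510.8)*.9945+(p[1]-56.8)*.1045; print("nest x",n,"angle by x",np.arccos((80-n)/150),"by z",np.arcsin((p[2]-8.5-98)/150))
arc(.4,[.35,.3,.25,.2,.15,.1,.05,0])
```

```text
t 23.5 p [451.35  75.63 162.87] q [-0.47  0.27  0.28  2.12 -0.1   0.77 -0.03] F [ 1.14  3.57 -3.81] w 12.7 gf 27.8
yaw 95.76 z [-0.0027 -0.0024 -1.    ] shift cm [0. 0. 0.]
nest x -57.15085978232917 angle by x 0.41692356674701975 by z 0.3852582866151098
0.35 [ 0.   -0.27  0.7 ]
0.3 [ 0.   -0.24  0.71]
0.25 [ 0.   -0.2   0.72]
0.2 [ 0.   -0.17  0.73]
0.15 [ 0.   -0.13  0.74]
0.1 [ 0.   -0.09  0.74]
0.05 [ 0.   -0.05  0.75]
0 [ 0.   -0.02  0.75]
```

Emit:
send_rows --rows '[{"rx": 0, "ry": 0, "rz": 0, "dx": -0.05, "dy": -0.25, "dz": 0.7, "gripper": 0.9}, {"rx": 0, "ry": 0, "rz": 0, "dx": 0, "dy": -0.22, "dz": 0.71, "gripper": 0.9}, {"rx": 0, "ry": 0, "rz": 0, "dx": 0, "dy": -0.2, "dz": 0.72, "gripper": 0.9}, {"rx": 0, "ry": 0, "rz": 0, "dx": 0, "dy": -0.17, "dz": 0.73, "gripper": 0.9}]'

```text
t: 24.0
position: [442.5, 74.7, 135.2]
eef_rot: [[-0.101, 0.995, -0.004], [0.995, 0.101, -0.001], [-0.001, -0.004, -1.0]]
contact_force: [-4.3, 4.5, 4.2]
width: 13.3
grasp_force: 29.1
```

Emit:
send_rows --rows '[{"rx": 0, "ry": 0, "rz": 0, "dx": 0, "dy": -0.13, "dz": 0.74, "gripper": 0.9}, {"rx": 0, "ry": 0, "rz": 0, "dx": 0, "dy": 0, "dz": 0, "gripper": 0.9}]'

```text
t: 24.25
position: [440.9, 74.5, 127.4]
eef_rot: [[-0.101, 0.995, -0.004], [0.995, 0.101, -0.002], [-0.001, -0.005, -1.0]]
contact_force: [-3.3, 5.4, -0.1]
width: 13.1
grasp_force: 28.9
```

Emit:
send_rows --rows '[{"rx": 0, "ry": 0, "rz": 0, "dx": -0.03, "dy": -0.07, "dz": 0.5, "gripper": 0.9}, {"rx": 0, "ry": 0, "rz": 0, "dx": 0, "dy": -0.04, "dz": 0.5, "gripper": 0.9}, {"rx": 0, "ry": 0, "rz": 0, "dx": 0, "dy": 0, "dz": 0, "gripper": 0.9}]'

```text
t: 24.62
position: [439.5, 74.3, 117.4]
eef_rot: [[-0.101, 0.995, -0.005], [0.995, 0.101, -0.002], [-0.001, -0.005, -1.0]]
contact_force: [-2.9, 4.1, 0.1]
width: 12.9
grasp_force: 29.2
```

Emit:
send_rows --rows '[{"rx": 0, "ry": 0, "rz": 0, "dx": 0, "dy": -0.03, "dz": 0.4, "gripper": 0.9}, {"rx": 0, "ry": 0, "rz": 0, "dx": 0, "dy": 0, "dz": 0, "gripper": 0.9}]'

```text
t: 24.88
position: [439.1, 74.3, 113.5]
eef_rot: [[-0.101, 0.995, -0.005], [0.995, 0.101, -0.002], [-0.001, -0.005, -1.0]]
contact_force: [-3.6, 4.6, -0.0]
width: 12.9
grasp_force: 29.3
```

Emit:
send_rows --rows '[{"rx": 0, "ry": 0, "rz": 0, "dx": 0, "dy": 0, "dz": 0.3, "gripper": 0.9}, {"rx": 0, "ry": 0, "rz": 0, "dx": 0, "dy": 0, "dz": 0, "gripper": 0.9}]'

```text
t: 25.12
position: [438.9, 74.3, 110.5]
eef_rot: [[-0.101, 0.995, -0.006], [0.995, 0.101, -0.002], [-0.001, -0.006, -1.0]]
contact_force: [-5.5, 5.3, -0.2]
width: 12.8
grasp_force: 29.4
```

Emit:
send_rows --rows '[{"rx": 0, "ry": 0, "rz": 0, "dx": 0, "dy": 0, "dz": 0.2, "gripper": 0.9}, {"rx": 0, "ry": 0, "rz": 0, "dx": 0, "dy": 0, "dz": 0, "gripper": 0.9}]'

```text
t: 25.38
position: [438.8, 74.3, 108.5]
eef_rot: [[-0.101, 0.995, -0.006], [0.995, 0.101, -0.002], [-0.001, -0.006, -1.0]]
contact_force: [-4.3, 4.5, -0.5]
width: 13.3
grasp_force: 29.6
```

Emit:
send_rows --rows '[{"rx": 0, "ry": 0, "rz": 0, "dx": 0, "dy": 0, "dz": 0.2, "gripper": 0.9}, {"rx": 0, "ry": 0, "rz": 0, "dx": 0, "dy": 0, "dz": 0, "gripper": 0.9}]'

```text
t: 25.62
position: [438.7, 74.2, 106.5]
eef_rot: [[-0.101, 0.995, -0.006], [0.995, 0.101, -0.002], [-0.001, -0.006, -1.0]]
contact_force: [-6.4, 4.6, 1.0]
width: 13.1
grasp_force: 29.6
```

Emit:
send_rows --rows '[{"rx": 0, "ry": 0, "rz": 0, "dx": 0, "dy": 0.1, "dz": 0.15, "gripper": 0.9}, {"rx": 0, "ry": 0, "rz": 0, "dx": 0, "dy": 0, "dz": 0, "gripper": 0.9}]'

```text
t: 25.88
position: [438.6, 74.2, 104.7]
eef_rot: [[-0.101, 0.995, -0.008], [0.995, 0.101, -0.002], [-0.001, -0.008, -1.0]]
contact_force: [-7.2, 5.5, 1.2]
width: 13.0
grasp_force: 29.7
```

Run:
```python
from f import *
go()
im,d=get_image("side"); np.savez("side6.npz",im=im,d=d)
cv2.imwrite("pics/side6.png",cv2.resize(im[130:230,190:310],None,fx=6,fy=5.5,interpolation=cv2.INTER_CUBIC))
P=cloud("side",d)[130:230,190:310].reshape(-1,3); nx=(P[:,0]-510.8)*.9945+(P[:,1]-56.8)*.1045; ny=-(P[:,0]-510.8)*.1045+(P[:,1]-56.8)*.9945
for lo in range(-80,80,10):
    k=(nx>lo)&(nx<lo+10)&(abs(ny)<8)&(P[:,2]>50)&(P[:,2]<150); print(lo,k.sum(),np.percentile(P[k,2],[10,50,95]).round(1) if k.sum() else "")
```

```text
t 25.88 p [438.61  74.24 104.72] q [-0.45  0.36  0.26  2.18 -0.15  0.63  0.02] F [-7.17  5.49  1.22] w 13.0 gf 29.7
yaw 95.8 z [-0.0082 -0.0018 -1.    ] shift cm [0. 0. 0.]
-80 12 [102.7 106.9 109.7]
-70 17 [103.1 106.3 142.7]
-60 29 [100.7 104.9 148.8]
-50 21 [ 98.2 103.8 105.5]
-40 19 [100.5 104.2 108.1]
-30 18 [ 98.6 103.1 105.2]
-20 24 [ 59.6 100.7 104.7]
-10 65 [ 65.7  87.5 107.2]
0 34 [ 80.8  97.4 108.7]
10 29 [ 65.9  98.1 103.5]
20 18 [ 97.5 101.4 103.2]
30 17 [ 96.9 100.9 102.9]
40 18 [ 94.7 100.8 102.4]
50 15 [ 97.2 100.5 102.2]
60 14 [ 95.4 100.2 101.5]
70 14 [101.8 103.6 105.4]
```

View pics/side6.png

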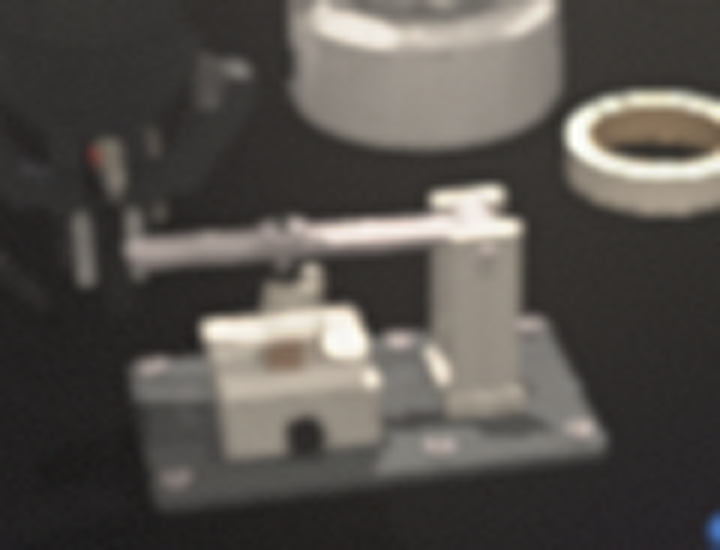

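The arm is almost level, about 0.03 rad short, and the pad is on the cap. I'll press on to the end stop.

Emit:
send_rows --rows '[{"rx": 0, "ry": 0, "rz": 0, "dx": -0.05, "dy": -0.15, "dz": 0.2, "gripper": 0.9}, {"rx": 0, "ry": 0, "rz": 0, "dx": 0, "dy": 0, "dz": 0, "gripper": 0.9}]'

```text
t: 26.18
position: [438.6, 74.2, 103.2]
eef_rot: [[-0.101, 0.995, -0.005], [0.995, 0.101, -0.001], [-0.0, -0.005, -1.0]]
contact_force: [-5.1, 6.4, 1.4]
width: 13.0
grasp_force: 29.6
```

Emit:
send_rows --rows '[{"rx": 0, "ry": 0, "rz": 0, "dx": 0, "dy": 0, "dz": 0.15, "gripper": 0.9}, {"rx": 0, "ry": 0, "rz": 0, "dx": 0, "dy": 0, "dz": 0, "gripper": 0.9}]'

```text
t: 26.42
position: [438.5, 74.2, 101.7]
eef_rot: [[-0.101, 0.995, -0.006], [0.995, 0.101, -0.001], [-0.0, -0.006, -1.0]]
contact_force: [-5.2, 6.6, 1.4]
width: 13.1
grasp_force: 29.8
```

Emit:
send_rows --rows '[{"rx": 0, "ry": 0, "rz": 0, "dx": 0, "dy": 0, "dz": 0.1, "gripper": 0.9}, {"rx": 0, "ry": 0, "rz": 0, "dx": 0, "dy": 0, "dz": 0, "gripper": 0.9}]'

```text
t: 26.68
position: [438.5, 74.2, 100.7]
eef_rot: [[-0.101, 0.995, -0.006], [0.995, 0.101, -0.001], [-0.0, -0.006, -1.0]]
contact_force: [-5.8, 6.4, 2.2]
width: 13.1
grasp_force: 29.9
```

Emit:
send_rows --rows '[{"rx": 0, "ry": 0, "rz": 0, "dx": 0, "dy": 0, "dz": 0.1, "gripper": 0.9}, {"rx": 0, "ry": 0, "rz": 0, "dx": 0, "dy": 0, "dz": 0, "gripper": 0.9}]'

```text
t: 26.92
position: [438.5, 74.2, 99.7]
eef_rot: [[-0.101, 0.995, -0.006], [0.995, 0.101, -0.001], [-0.0, -0.006, -1.0]]
contact_force: [-5.7, 5.8, 2.4]
width: 13.4
grasp_force: 29.9
```

Emit:
send_rows --rows '[{"rx": 0, "ry": 0, "rz": 0, "dx": 0, "dy": 0, "dz": 0.1, "gripper": 0.9}, {"rx": 0, "ry": 0, "rz": 0, "dx": 0, "dy": 0, "dz": 0, "gripper": 0.9}]'

```text
t: 27.18
position: [438.5, 74.2, 98.8]
eef_rot: [[-0.101, 0.995, -0.006], [0.995, 0.101, -0.001], [-0.0, -0.006, -1.0]]
contact_force: [-5.1, 6.2, 3.8]
width: 12.7
grasp_force: 30.0
```

```bash
cat > lv.py <<'E'
from f import *
go()
im,d=get_image("side"); P=cloud("side",d)[130:230,190:310].reshape(-1,3); nx=(P[:,0]-510.8)*.9945+(P[:,1]-56.8)*.1045; ny=-(P[:,0]-510.8)*.1045+(P[:,1]-56.8)*.9945
k=(abs(ny)<8)&(P[:,2]>94)&(P[:,2]<112)&(((nx>22)&(nx<62))|((nx>-62)&(nx<-18)))
l=np.polyfit(nx[k],P[k,2],1); print(k.sum(),"angle",-l[0].round(3))
cv2.imwrite("pics/last.png",cv2.resize(im[130:230,190:310],None,fx=6,fy=5.5,interpolation=cv2.INTER_CUBIC))
E
python3 lv.py
```

```text
t 27.18 p [438.47  74.18  98.85] q [-0.45  0.37  0.25  2.18 -0.16  0.61  0.02] F [-5.13  6.16  3.77] w 12.7 gf 30.0
yaw 95.82 z [-5.5e-03 -9.0e-04 -1.0e+00] shift cm [0. 0. 0.]
140 angle 0.0
```

Emit:
send_rows --rows '[{"rx": 0, "ry": 0, "rz": 0, "dx": 0, "dy": 0, "dz": 0.08, "gripper": 0.9}, {"rx": 0, "ry": 0, "rz": 0, "dx": 0, "dy": 0, "dz": 0, "gripper": 0.9}]'

```text
t: 27.48
position: [438.5, 74.2, 98.5]
eef_rot: [[-0.101, 0.995, -0.006], [0.995, 0.101, -0.001], [-0.0, -0.006, -1.0]]
contact_force: [-8.1, 5.9, 10.6]
width: 13.2
grasp_force: 30.6
```

The end stop is reached: 0.3 mm of travel raised the force to 10.6 N. I'll release and retreat.

Emit:
send_rows --rows '[{"rx": 0, "ry": 0, "rz": 0, "dx": 0, "dy": 0, "dz": 0, "gripper": 3.5}, {"rx": 0, "ry": 0, "rz": 0, "dx": 0, "dy": 0, "dz": 0, "gripper": 3.5}, {"rx": 0, "ry": 0, "rz": 0, "dx": 0, "dy": 0, "dz": 0, "gripper": 3.5}, {"rx": 0, "ry": 0, "rz": 0, "dx": 0, "dy": 0, "dz": -0.5, "gripper": 3.5}, {"rx": 0, "ry": 0, "rz": 0, "dx": 0, "dy": 0, "dz": -1.5, "gripper": 3.5}, {"rx": 0, "ry": 0, "rz": 0, "dx": 0, "dy": 0, "dz": -2.5, "gripper": 3.5}, {"rx": 0, "ry": 0, "rz": 0, "dx": 0, "dy": 0, "dz": -2.5, "gripper": 3.5}, {"rx": 0, "ry": 0, "rz": 0, "dx": 0, "dy": 0, "dz": -2.5, "gripper": 3.5}, {"rx": 0, "ry": 0, "rz": 0, "dx": 0, "dy": 0, "dz": -2, "gripper": 3.5}, {"rx": 0, "ry": 0, "rz": 0, "dx": 0, "dy": 0, "dz": 0, "gripper": 3.5}, {"rx": 0, "ry": 0, "rz": 0, "dx": 0, "dy": 0, "dz": 0, "gripper": 3.5}]'

```text
t: 28.85
position: [440.8, 73.2, 213.6]
eef_rot: [[-0.1, 0.995, -0.001], [0.995, 0.1, -0.002], [-0.002, -0.001, -1.0]]
contact_force: [-0.5, 0.7, -0.0]
width: 35.0
grasp_force: 0.0
```

```bash
python3 lv.py
```

```text
t 28.85 p [440.76  73.22 213.58] q [-0.5   0.16  0.3   2.1  -0.06  0.89 -0.06] F [-0.54  0.67 -0.03] w 35.0 gf 0.0
yaw 95.75 z [-5.0e-04 -1.6e-03 -1.0e+00] shift cm [0. 0. 0.]
139 angle -0.001
```

View pics/last.png

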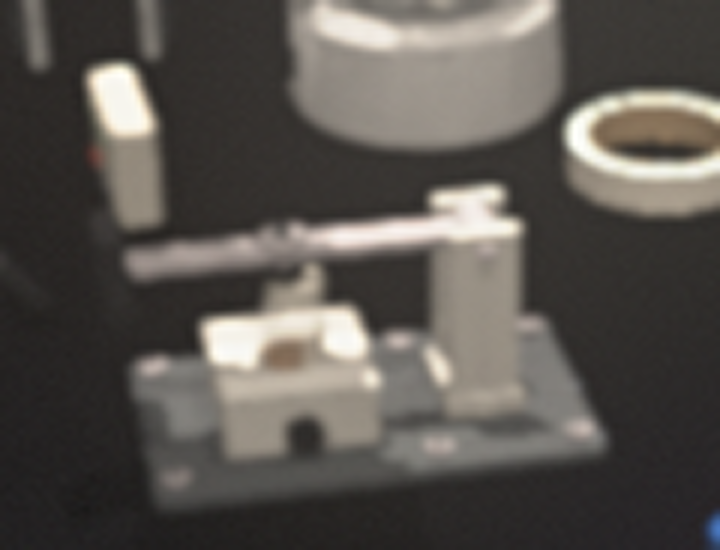

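The arm lies level (0.00 rad) with its pad on the upright vial at crop (290,285). The gripper is clear and the bystanders are where they were.

```bash
python3 -c "
from bench import *
print(job_done())"
```

```text
the job is handed in; nothing more can be done
None
```

I pressed the vial onto the depth stop until the force read about 13 N, then swung the clamp level over its cap, released it and handed the job in at about 29 s. No verdict came back.

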